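# Light the centrifuge, then hold its sprung lid just below balance

### The job

First swivel and tilt the inspection lamp by its ball-ended tail so that its beam points at the middle of the small centrifuge's lid. Then raise the sprung lid by its bar past its balance point at 60 degrees open, without letting it fly open, bring it back down and keep it at about 50 degrees, just below the balance point, for the rotor check. Finish while still holding the lid there, with the lamp still aimed, and leave the other things on the bench alone.

Things in the scene. Friction and masses are not known exactly. Their poses are not given: they have to be found in the camera images.
- centrifuge: small white bench centrifuge, fixed, body 190 deep (its x) x 200 wide (its y) x 120 mm high with the closed lid on top (top face at 140 mm). Origin: centre of its underside. Its x axis points from the front (control panel and lid bar, towards the robot) to the hinge side at the rear; z up.
- lid (a joint): opening angle of the centrifuge lid, rad: 0 closed (level), grows as the front edge rises; stop at 1.75. The lid weighs 0.95 kg and has a torsion spring in the hinge: below 1.05 rad (60 degrees, the balance point) the lid falls shut when let go, above it it swings open by itself to the stop. Little friction. Lifting at the bar takes about 2 N when closed and less than 1 N within 15 degrees of the balance point, where the push changes sign.
- lid_bar (a point): middle of the lid's bar handle: round steel bar, 12 mm diameter, 134 mm long, along the centrifuge's y axis; held by an arm at each end with 114 mm clear between the arms. The gap from the bar's centre to the lid's front edge is 42 mm, open above and below; when closed the bar is 131 mm above the bench and the space under it is free. Axes are the lid's (x from bar to hinge, y along bar).
- lid_hinge (a point): point on the hinge line, middle of the lid's rear edge, 125 mm above the bench; the hinge line is the centrifuge's y axis direction. The bar turns about it at a radius of 222 mm: with the lid closed the bar lies 222 mm in front of it and 6 mm above it.
- lid_middle (a point): the point that the lamp must aim at: the middle of the top of the closed lid (the small round window, 68 mm across with its rim), 142 mm above the bench. Fixed to the centrifuge itself, so it stays there when the lid opens.
- lamp_pivot (a point): the inspection lamp's tilt axis, where it meets the vertical swivel axis of its post, 220 mm above the bench. The lamp has a fixed 110 mm round foot and a 18 mm post, and stands left or right of the centrifuge. Axes are the lamp head's: x along the beam, from the tail to the lens; y level, the tilt axis.
- lamp_knob (a point): centre of the black ball, 28 mm diameter, at the end of the 12 mm tail rod, 90 mm behind lamp_pivot on the line of the beam. Moving the ball swivels and tilts the head; both joints are stiff and stay where they are left (about 1 to 2 N at the ball).
- lamp_lens (a point): centre of the lamp's lens (aluminium conical head, 60 mm diameter), 61.5 mm ahead of lamp_pivot on the line of the beam; axes as lamp_pivot.
- lamp_swivel (a joint): swivel angle, rad: 0 when the beam points to world +x, grows counter-clockwise seen from above; range -2.6 to 2.6
- lamp_tilt (a joint): tilt angle, rad: 0 level, positive when the lens points down, negative when up; range -0.9 to 1.2
- mixer: fixed grey vortex mixer, 120 x 100 x 99 mm, on the other side of the centrifuge from the lamp; origin centre of underside. Leave alone.
- tube_rack: loose rack of capped tubes, 60 x 120 x 88 mm; origin centre of underside. Leave alone.
- reagent: loose amber bottle, 64 mm diameter, 150 mm high; origin centre of underside. Leave alone.
- jar: loose clear specimen jar, 60 mm diameter, 65 mm high; origin centre of underside. Leave alone.
- beaker: loose glass beaker, 66 mm diameter, 85 mm high; origin centre of underside. Leave alone.
- tip_box: loose pipette-tip box, 85 x 120 x 63 mm; origin centre of underside. Leave alone.
Not all that is in view belongs to the job. Leave any purple or red look-alike of the part that bears lamp_pivot alone.

How it is judged:
By the outcome, as a careful person would: the job done as asked, in the order asked, and still so for the second after the job is handed in, while the arm keeps its last pose, push and grip.
It also fails if it takes over 64 s, if anything falls off the work surface, if the arm or the gripper's body presses on something with over 40 N, if the wrist force passes 120 N, or if a joint passes its speed limit or range.

### The arm

A 6-joint arm with a two-finger parallel gripper is mounted at the origin on the work surface. World frame = base frame: x ahead of the robot, y to its left, z up, the work surface at z = 0. Lengths are in m, angles in rad, forces in N, time in s.
With the tool pointing down it reaches from about 0.4 to 0.925 m from the base axis. Payload 12.5 kg.
Tool frame: the origin (TCP) lies on the centre line of the jaws, within the pads' length; the fingertips stand 8 mm ahead of it and the grasp point (between the pads) lies 11 mm behind it; z points along the fingers, y is the direction in which the jaws open and shut (so a half turn about z gives the same grasp; the last joint's range is limited). The gripper opens to 95 mm and grips with 3 to 60 N. Pads are 20 mm wide; open, the fingers measure 119 mm over their backs; the gripper's body (75 mm by 180 mm) begins 59 mm behind the grasp point.
Start: joints at [1.151, 0.491, 1.559, -0, 1.092, -0.106], TCP at [0.193, 0.595, 0.223] pointing down, gripper open.
Joint ranges: [-3.1, 3.1], [-0.84, 2.19], [0.05, 2.79], [-1.13, 4.28], [0.06, 2.93], [-2.69, 2.69]. Speed limits (rad/s): [2.22, 2.22, 2.79, 3.14, 3.14, 3.14].

### API

Orientations are given as a unit quaternion [w, x, y, z].
In Python, from rig import env gives the robot as it stands.
- The arm moves only by the tool apply_moves, never from a script. Its argument "increments" is text: rows parted by semicolons, each of 7 numbers parted by spaces: the shift along the world's x, y, z in mm, then the turn, a rotation vector about the world's x, y, z in degrees, then the closure, from 0 (fully open) to 1 (shut). In form: dx dy dz ax ay az jaw; .... A call has 1 to 5 rows; each row shifts and turns the commanded pose from where the row before left it; what a row does not reach is not made up. A row lasts 1/10 s, in which the tool goes at most 50 mm and 8.59 degrees, less where a joint would pass 70% of its speed; a pose out of reach is approached as far as the arm can. A call is refused whole if a number of a shift passes 50 or a number of a turn 8.59, either way. A call with a gripper value outside its range is refused whole. The fingers move at their own pace and stop on an object; "newtons" is the grip in N (left out, the last holds). Time passes only in rows, so rows that do not move let the fingers close. It gives the time, the measured TCP pose, the force and the opening at its end, in the units of the state.
- env.get_obs(): the state, without advancing time (a new reading comes with each control period).
- env.grab_frame(name): name is "side" or "top"; returns the picture (480x640x3 uint8, blue, green, red); there is no depth.
- env.camera_info(name): a dict with "fx", "fy", "cx", "cy" (pixels), "cam_to_world" (4x4, takes a point from camera to world coordinates). Camera axes: x right, y up, looking along -z (the intrinsics and any distortion apply to the point x, -y, -z); pixel columns grow to the right and rows downward; lengths in m; the calibration is good to about 2 mm. A picture is of the moment at which its call begins. camera_info takes no time and is no camera call.
- env.finish_job(): hands the job in, once; it reports no verdict.
The state is a dict: "time": time; "joint_positions": joint angles; "joint_vel": joint speeds; "effort": joint torques, N m; "tool_pos": TCP position; "orientation": TCP orientation; "ft_force": force on the tool from outside, world axes, zero at the start; "ft_torque": the same for the moment, N m; "finger_gap": opening from 0.0 (shut) to 1.0 (fully open).
Only numpy, scipy, OpenCV 4.12 (cv2) and the standard library are available. Lean on these libraries where they do the work, as an engineer would, in place of code of your own. Each camera call takes 0.05 s, during which the arm holds its last target. There are 200 camera calls.

## Working session

There is one attempt and no reset: what is moved stays moved. The work goes in short steps, Python scripts to look and compute and a tool call to move; the robot and the scene stay as the last step left them, time stands still between calls to the robot, and variables do not carry over. Pictures are saved under pics/ and viewed, about 8 in all and at most 12, crops included, and the job is handed in when it is done.

Besides the shell and the picture viewer there is one more tool, called after "Call:" in YAML: its name, and indented under it one key for each argument. apply_moves: Moves the arm, as the interface text tells. Its arguments: {"type":"object","properties":{"increments":{"type":"string"},"newtons":{"type":"number"}},"required":["increments"]}

```bash
mkdir -p pics; ls; python3 - <<'E'
from rig import env
import cv2,numpy as np
for n in("side","top"):
    cv2.imwrite(f"pics/{n}0.png",env.grab_frame(n)); c=env.camera_info(n); print(n,c)
o=env.get_obs();print(o['tool_pos'],o['orientation'],o['time'])
E
```

```text
pics
side {'fx': 601.9674130066061, 'fy': 601.9674130066061, 'cx': 303.9390193755556, 'cy': 242.62536741496416, 'cam_to_world': array([[ 0.86102001,  0.37643318, -0.34196871,  0.02004242],
       [-0.50846062,  0.65118297, -0.56340796, -0.93187033],
       [ 0.01059875,  0.65898316,  0.75208302,  1.25415424],
       [ 0.        ,  0.        ,  0.        ,  1.        ]])}
top {'fx': 466.1742255719057, 'fy': 466.1742255719057, 'cx': 323.70091013442783, 'cy': 239.39822319667456, 'cam_to_world': array([[ 0.00418711,  0.98017198, -0.19810442,  0.29146853],
       [-0.99994199,  0.00606986,  0.00889752, -0.08356735],
       [ 0.00992356,  0.19805568,  0.98014054,  1.2167514 ],
       [ 0.        ,  0.        ,  0.        ,  1.        ]])}
[0.19282285 0.59429179 0.22213085] [-1.26420354e-04  1.56265738e-01  9.87714926e-01 -4.77114827e-04] 0.1
```

View pics/side0.png

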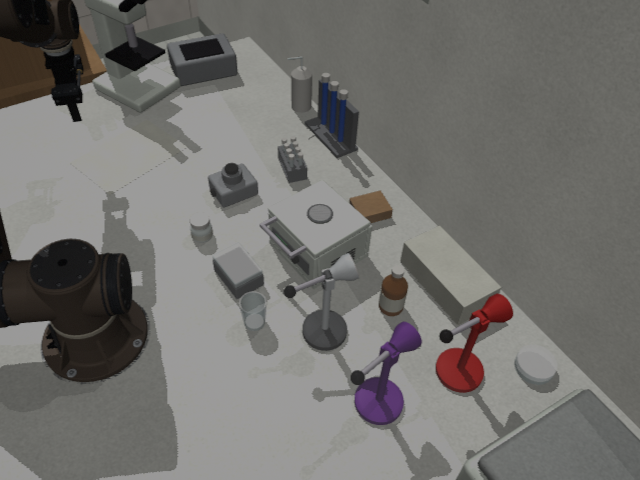

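View pics/top0.png

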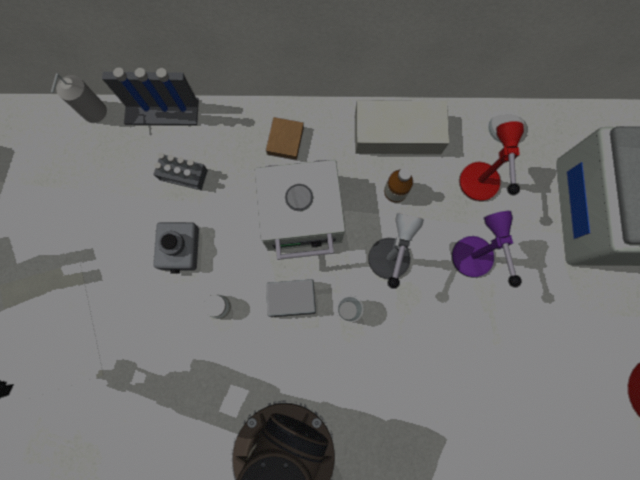

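The white/grey lamp at side (325,330) / top (389,258) is the target. The look-alikes are the purple one, side (380,400) / top (473,257), and the red one, side (460,370) / top (480,181). The target's knob is at side (290,292) / top (394,283). I'll check this with a close crop.

```bash
python3 - <<'E'
import cv2,numpy as np
s=cv2.imread("pics/side0.png");t=cv2.imread("pics/top0.png")
def crop(im,x,y,w,h,k): 
    c=cv2.resize(im[y:y+h,x:x+w],None,fx=k,fy=k,interpolation=cv2.INTER_CUBIC)
    for i in range(0,w,20): cv2.putText(c,str(x+i),(i*k,8),0,.3,(0,0,255)); cv2.line(c,(i*k,9),(i*k,14),(0,0,255))
    for j in range(0,h,20): cv2.putText(c,str(y+j),(0,j*k+4),0,.3,(0,0,255))
    return c
a=crop(s,255,180,130,150,4)[:, :];b=crop(t,250,155,180,145,4)
cv2.imwrite("pics/cs.png",a);cv2.imwrite("pics/ct.png",b)
for im,(x,y),n in((s,(290,292),'s'),(t,(394,283),'t')):
    m=(im[y-12:y+13,x-12:x+13].max(2)<45).astype(np.uint8)
    _,_,st,ce=cv2.connectedComponentsWithStats(m)
    print(n,[(list(q),c+[x-12,y-12]) for q,c in zip(st[1:],ce[1:])])
E
```

```text
s [([np.int32(6), np.int32(6), np.int32(12), np.int32(12), np.int32(95)], array([289.52631579, 291.65263158]))]
t [([np.int32(6), np.int32(6), np.int32(11), np.int32(11), np.int32(92)], array([393.09782609, 281.95652174]))]
```

View pics/cs.png

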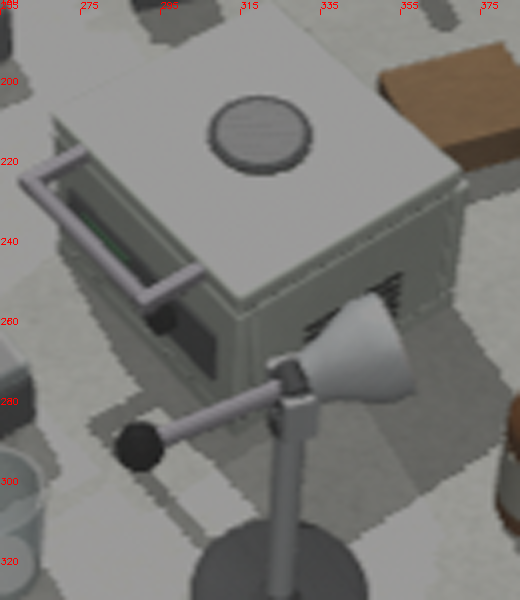

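View pics/ct.png

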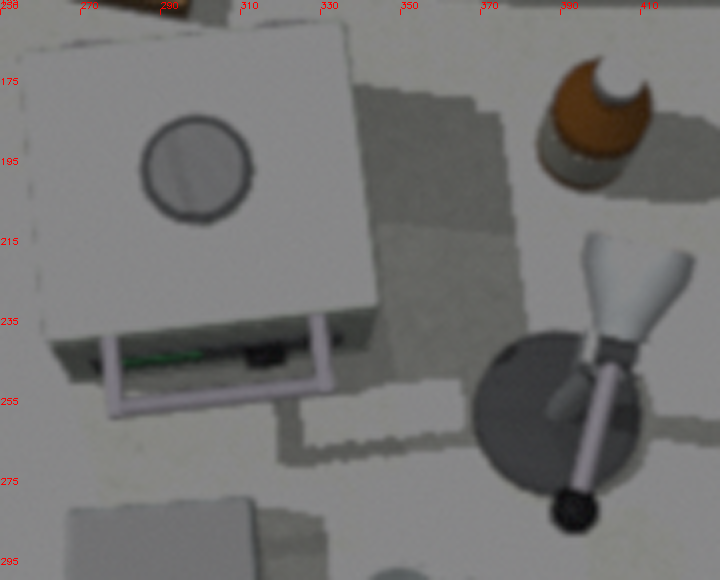

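The crops confirm the aluminium-coloured lamp with the black ball: side (289.5,291.7), top (393.1,282). The bar runs from side (260,225) to (291,255), and the window is at side (320,214), top (299,197).

```bash
cat > h.py <<'E'
import numpy as np,cv2
from rig import env
def ray(n,p):
    c=env.camera_info(n);T=c['cam_to_world']
    d=np.array([(p[0]-c['cx'])/c['fx'],-(p[1]-c['cy'])/c['fy'],-1.])
    return T[:3,3],T[:3,:3]@(d/np.linalg.norm(d))
def tri(ps,pt):
    A=[];b=[];R=[ray('side',ps),ray('top',pt)]
    for o,d in R:
        P=np.eye(3)-np.outer(d,d);A.append(P);b.append(P@o)
    x=np.linalg.lstsq(np.vstack(A),np.hstack(b),rcond=None)[0]
    return x,[np.linalg.norm(np.cross(x-o,d))*1e3 for o,d in R]
def proj(n,X):
    c=env.camera_info(n);T=c['cam_to_world'];q=T[:3,:3].T@(X-T[:3,3]);return np.array([c['cx']-c['fx']*q[0]/q[2],c['cy']+c['fy']*q[1]/q[2]])
def knobpix(im,x,y,r=14):
    m=(im[y-r:y+r+1,x-r:x+r+1].max(2)<45).astype(np.uint8)
    _,_,st,ce=cv2.connectedComponentsWithStats(m);i=1+st[1:,4].argmax();return ce[i]+[x-r,y-r],st[i]
E
python3 - <<'E'
from h import *
np.set_printoptions(precision=4,suppress=True)
S=lambda a,b:(255+(a+.5)/4-.5,180+(b+.5)/4-.5)
T=lambda a,b:(250+(a+.5)/4-.5,155+(b+.5)/4-.5)
P={'knob':((289.5,291.7),(393.1,282)),'win':(S(260,133),T(197,168)),'barL':(S(22,182),T(114,411)),'barR':(S(145,300),T(330,386)),
'cornL':(S(52,115),T(48,340)),'cornR':(S(240,303),T(378,303)),'piv':(S(290,376),T(612,354))}
R={}
for k,v in P.items():
    R[k],e=tri(*v);print(k,R[k],np.array(e))
d=R['barL']-R['barR'];print('len',np.linalg.norm(d),'yaw',np.degrees(np.arctan2(-d[0],d[1])))
d=R['cornL']-R['cornR'];print('len',np.linalg.norm(d),'yaw',np.degrees(np.arctan2(-d[0],d[1])))
print('mid',(R['barL']+R['barR'])/2, 'pk',np.linalg.norm(R['piv']-R['knob']))
E
```

```text
knob [ 0.4026 -0.2456  0.1952] [0.7596 0.7596]
win [ 0.6116 -0.0334  0.1444] [0.5457 0.5457]
barL [0.4651 0.014  0.1333] [1.6439 1.6439]
barR [ 0.4811 -0.1131  0.1378] [0.494 0.494]
cornL [0.5072 0.0533 0.1375] [0.9438 0.9438]
cornR [ 0.5316 -0.1416  0.1345] [0.8562 0.8562]
piv [ 0.4851 -0.2639  0.226 ] [0.5464 0.5464]
len 0.12822614932465026 yaw 7.159983726218413
len 0.1964796818396536 yaw 7.120459291894722
mid [ 0.4731 -0.0496  0.1356] pk 0.08990883445945556
```

Call:
apply_moves:
  increments: "26 -49 14 0 0 -8.3 0; 26 -49 14 0 0 -8.3 0; 26 -49 14 0 0 -8.3 0; 26 -49 14 0 0 -8.3 0; 26 -49 14 0 0 -8.3 0"
  newtons: 15

```text
time: 0.6
tool_pos: [0.3069, 0.3786, 0.2841]
orientation: [0.0, 0.498, 0.867, -0.0]
ft_force: [1.1, 0.3, -0.0]
finger_gap: 1.001
```

Call:
apply_moves:
  increments: "26 -49 14 0 0 -8.3 0; 26 -49 14 0 0 -8.3 0; 26 -49 14 0 0 -8.3 0; 26 -49 14 0 0 -8.3 0; 26 -49 14 0 0 -8.3 0"

```text
time: 1.1
tool_pos: [0.4205, 0.1644, 0.3455]
orientation: [0.0, 0.773, 0.634, 0.0]
ft_force: [0.8, 0.7, 0.1]
finger_gap: 0.996
```

Call:
apply_moves:
  increments: "26 -49 14 0 0 -8.3 0; -12 -48 -5 0 0 -8.3 0; -12 -48 -5 0 0 -8.3 0; -12 -48 -5 0 0 -8.3 0; -12 -48 -5 0 0 -8.3 0"

```text
time: 1.6
tool_pos: [0.3939, -0.0702, 0.337]
orientation: [0.0, 0.948, 0.319, 0.0]
ft_force: [0.8, 1.0, -0.1]
finger_gap: 1.001
```

Call:
apply_moves:
  increments: "-12 -48 -5 0 0 -8.3 0; -12 -48 -5 0 0 -8.3 0; 0 0 0 0 0 -8.3 0; 0 0 0 0 0 -8.3 0; 0 0 0 0 0 -8.3 0"

```text
time: 2.1
tool_pos: [0.3705, -0.1651, 0.327]
orientation: [-0.0, 0.999, -0.039, -0.0]
ft_force: [0.0, -0.7, -0.0]
finger_gap: 0.997
```

```bash
cat >> h.py <<'E'
np.set_printoptions(precision=4,suppress=True)
from scipy.spatial.transform import Rotation as Rn
def st():
    o=env.get_obs();w,x,y,z=o['orientation'];R=Rn.from_quat([x,y,z,w]).as_matrix()
    print('t',o['time'],'tcp',np.array(o['tool_pos']),'grasp',np.array(o['tool_pos'])-.011*R[:,2],'z',R[:,2],'yaz',np.degrees(np.arctan2(R[1,1],R[0,1])),'q',np.array(o['joint_positions']),'F',np.array(o['ft_force']),'gap',o['finger_gap'])
    return o,R
E
python3 -c "
from h import *
st()
S=lambda a,b:(255+(a+.5)/4-.5,180+(b+.5)/4-.5)
T=lambda a,b:(250+(a+.5)/4-.5,155+(b+.5)/4-.5)
o,d=ray('top',T(557,413));print('foot',o+d*(0.012-o[2])/d[2])
# lens estimate
print('wrench')
"
```

```text
t 2.1 tcp [ 0.3705 -0.1651  0.327 ] grasp [ 0.3705 -0.1651  0.338 ] z [-0.0005  0.0003 -1.    ] yaz -94.41835598297013 q [-0.5824  0.0584  1.8901 -0.      1.1937  1.0655] F [ 0.0369 -0.7279 -0.0177] gap 0.997335363513766
foot [ 0.4867 -0.2654  0.012 ]
wrench
```

Call:
apply_moves:
  increments: "16 -40 -20 0 0 -8 0; 16 -40 -20 0 0 0 0; 0 0 -35 0 0 0 0; 0 0 -35 0 0 0 0; 0 0 -33 0 0 0 0"

```text
time: 2.6
tool_pos: [0.4025, -0.2446, 0.1826]
orientation: [-0.0, 0.995, -0.105, -0.0]
ft_force: [0.7, -0.7, -0.5]
finger_gap: 1.0
```

Call:
apply_moves:
  increments: "0 0 0 0 0 0 0.3; 0 0 0 0 0 0 1; 0 0 0 0 0 0 1; 0 0 0 0 0 0 1; 0 0 0 0 0 0 1"
  newtons: 15

```text
time: 3.1
tool_pos: [0.4032, -0.2448, 0.1853]
orientation: [0.001, 0.995, -0.104, 0.001]
ft_force: [-0.5, 0.1, 0.0]
finger_gap: 0.633
```

```bash
python3 - <<'E'
from h import *
st()
a=env.grab_frame('side');b=env.grab_frame('top')
c=np.hstack([cv2.resize(a[200:350,230:360],None,fx=3,fy=3),cv2.resize(b[200:350,340:470],None,fx=3,fy=3)])
cv2.imwrite('pics/g1.png',c)
E
```

```text
t 3.1 tcp [ 0.4032 -0.2448  0.1853] grasp [ 0.4031 -0.2448  0.1963] z [ 0.0015 -0.0014 -1.    ] yaz -101.9716698975611 q [-0.6858  0.3233  1.9692 -0.0001  0.8471  1.0941] F [-0.524   0.137   0.0273] gap 0.6329373962545861
```

View pics/g1.png

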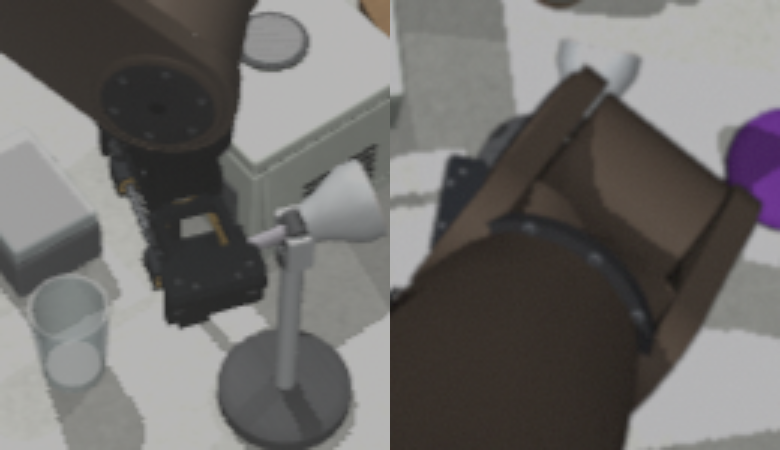

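The fingers straddle the ball at the end of the rod (side crop about (205,255)) and are still closing.

Call:
apply_moves:
  increments: "0 0 0 0 0 0 1; 0 0 0 0 0 0 1; 0 0 0 0 0 0 1; 0 0 0 0 0 0 1; 0 0 0 0 0 0 1"

```text
time: 3.7
tool_pos: [0.4028, -0.2446, 0.1842]
orientation: [0.0, 0.995, -0.104, -0.0]
ft_force: [-2.2, -0.8, 0.8]
finger_gap: 0.283
```

Call:
apply_moves:
  increments: "0 0 0 0 0 0 1; 0 0 0 0 0 0 1; 0 0 0 0 0 0 1"

```text
time: 4.0
tool_pos: [0.4028, -0.2446, 0.1843]
orientation: [0.0, 0.995, -0.104, -0.0]
ft_force: [-2.3, -1.1, -0.4]
finger_gap: 0.286
```

```bash
python3 - <<'E'
from h import *
P=np.array([.486,-.2645,.220]);W=np.array([.6116,-.0334,.142])
k0=np.array([.4028,-.2446,.1953]);f=lambda s,t:P-.09*np.array([np.cos(s)*np.cos(t),np.sin(s)*np.cos(t),-np.sin(t)])
d=P-k0;s0=np.arctan2(d[1],d[0]);t0=-np.arcsin(d[2]/.09);D=W-P;s1=np.arctan2(D[1],D[0]);t1=np.arctan2(-D[2],np.hypot(*D[:2]))
print(np.degrees([s0,t0,s1,t1]),f(s1,t1))
p=k0
N=15
for i in range(1,N+1):
    q=f(s0+(s1-s0)*i/N,t0+(t1-t0)*i/N);print(np.round((q-p)*1e3,1));p=q
print(np.degrees(s1-s0)/N)
E
```

```text
[-13.4514 -15.9289  61.4765  16.5177] [ 0.4448 -0.3403  0.2456]
[-3.3 -7.   3.3]
[-1.5 -7.5  3.3]
[-0.7 -7.7  3.3]
[ 0.1 -7.8  3.4]
[ 0.9 -7.8  3.4]
[ 1.7 -7.6  3.4]
[ 2.4 -7.4  3.4]
[ 3.2 -7.2  3.4]
[ 3.9 -6.8  3.4]
[ 4.6 -6.3  3.4]
[ 5.2 -5.8  3.4]
[ 5.8 -5.2  3.4]
[ 6.2 -4.6  3.3]
[ 6.6 -3.9  3.3]
[ 6.9 -3.1  3.3]
4.995194168040789
```

Call:
apply_moves:
  increments: "-2.3 -7.1 3.3 0 0 5 1; -1.5 -7.5 3.3 0 0 5 1; -0.7 -7.7 3.3 0 0 5 1; 0.1 -7.8 3.4 0 0 5 1; 0.9 -7.8 3.4 0 0 5 1"

```text
time: 4.5
tool_pos: [0.3988, -0.2821, 0.2006]
orientation: [-0.001, 0.993, 0.115, -0.001]
ft_force: [-2.1, 1.6, -1.4]
finger_gap: 0.284
```

Call:
apply_moves:
  increments: "1.7 -7.6 3.4 0 0 5 1; 2.4 -7.4 3.4 0 0 5 1; 3.2 -7.2 3.4 0 0 5 1; 3.9 -6.8 3.4 0 0 5 1; 4.6 -6.3 3.4 0 0 5 1"

```text
time: 5.0
tool_pos: [0.4147, -0.3177, 0.2177]
orientation: [-0.001, 0.945, 0.327, -0.001]
ft_force: [-2.6, 0.4, -1.3]
finger_gap: 0.288
```

Call:
apply_moves:
  increments: "5.2 -5.8 3.4 0 0 5 1; 5.8 -5.2 3.4 0 0 5 1; 6.2 -4.6 3.3 0 0 5 1; 6.6 -3.9 3.3 0 0 5 1; 6.5 -3 3.3 0 0 5 1"

```text
time: 5.5
tool_pos: [0.4454, -0.3403, 0.2344]
orientation: [-0.001, 0.852, 0.524, -0.0]
ft_force: [-1.6, -0.2, -1.8]
finger_gap: 0.282
```

Call:
apply_moves:
  increments: "0 0 0 0 0 0 1; 0 0 0 0 0 0 1"

```text
time: 5.7
tool_pos: [0.4455, -0.3403, 0.2346]
orientation: [0.0, 0.853, 0.522, 0.0]
ft_force: [-0.7, -0.3, 1.8]
finger_gap: 0.284
```

```bash
python3 - <<'E'
from h import *
st()
a=env.grab_frame('side');b=env.grab_frame('top')
c=np.hstack([cv2.resize(a[190:340,255:385],None,fx=3,fy=3),cv2.resize(b[190:340,350:480],None,fx=3,fy=3)])
cv2.imwrite('pics/g2.png',c)
E
```

```text
t 5.7 tcp [ 0.4455 -0.3403  0.2346] grasp [ 0.4454 -0.3403  0.2456] z [ 0.0003 -0.0004 -1.    ] yaz -27.108859517053617 q [-0.7702  0.3867  1.7043 -0.0001  1.0501 -0.297 ] F [-0.7326 -0.2814  1.7691] gap 0.28376854240447763
```

View pics/g2.png

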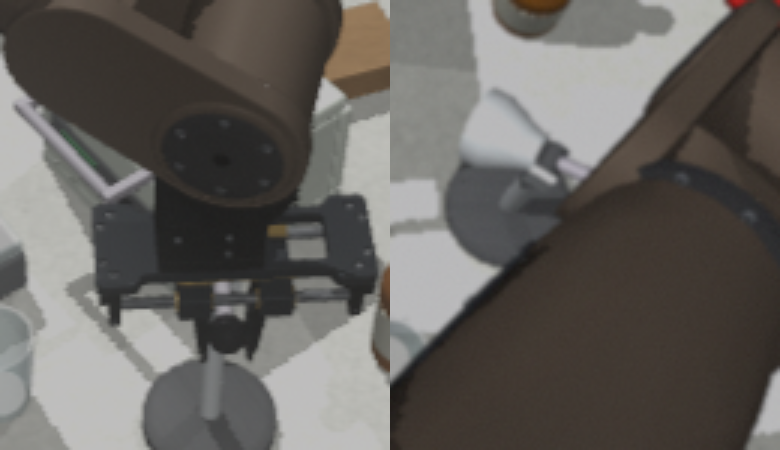

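The ball is held and the lens points at the centrifuge. I'll release it, rise and re-measure on the way to the bar.

Call:
apply_moves:
  increments: "0 0 0 0 0 0 0.55; 0 0 0 0 0 0 0.55; 0 0 0 0 0 0 0.55; 0 0 30 0 0 0 0.55; 0 0 40 0 0 0 0.55"

```text
time: 6.3
tool_pos: [0.4449, -0.3397, 0.304]
orientation: [-0.002, 0.853, 0.522, -0.0]
ft_force: [0.2, 0.3, 0.6]
finger_gap: 0.45
```

Call:
apply_moves:
  increments: "0 0 45 0 0 0 0.55; 4 45 0 0 0 6.8 0.55; 4 49 0 0 0 6.8 0.55; 4 49 0 0 0 6.8 0.55; 4 49 0 0 0 6.8 0.55"

```text
time: 6.8
tool_pos: [0.4611, -0.1465, 0.3497]
orientation: [0.0, 0.704, 0.71, 0.0]
ft_force: [1.1, 0.5, 0.3]
finger_gap: 0.446
```

Call:
apply_moves:
  increments: "4 49 0 0 0 6.8 0.55; 6 49 0 0 0 0 0.55; 0 0 0 0 0 0 0.55"

```text
time: 7.1
tool_pos: [0.4714, -0.0456, 0.35]
orientation: [-0.0, 0.661, 0.751, 0.001]
ft_force: [-0.0, 0.2, -0.0]
finger_gap: 0.452
```

```bash
python3 - <<'E'
from h import *
st()
a=env.grab_frame('side');b=env.grab_frame('top')
cv2.imwrite('pics/s3.png',a);cv2.imwrite('pics/t3.png',b)
K=np.array([.4455,-.3403,.2456])
pk={}
for n,im in(('side',a),('top',b)):
    p=proj(n,K);pk[n]=knobpix(im,*np.round(p).astype(int));print(n,p,pk[n])
print(tri(pk['side'][0],pk['top'][0]))
def crop(im,x,y,w,h,k): 
    c=cv2.resize(im[y:y+h,x:x+w],None,fx=k,fy=k,interpolation=cv2.INTER_CUBIC)
    for i in range(0,w,20): cv2.putText(c,str(x+i),(i*k,8),0,.3,(0,0,255))
    for j in range(0,h,20): cv2.putText(c,str(y+j),(0,j*k+4),0,.3,(0,0,255))
    return c
cv2.imwrite('pics/g3.png',np.hstack([crop(a,270,210,100,140,4),crop(b,365,200,100,140,4)]))
E
```

```text
t 7.1 tcp [ 0.4714 -0.0456  0.35  ] grasp [ 0.4713 -0.0456  0.361 ] z [ 0.0007  0.001  -1.    ] yaz 7.311728871953766 q [-0.2367  0.1522  1.7192  0.0012  1.2697 -0.3647] F [-0.0415  0.1616 -0.0468] gap 0.45224113756168366
side [330.6233 300.6391] (array([330.2377, 300.9918]), array([  8,   8,  12,  13, 122], dtype=int32))
top [440.9828 259.7195] (array([441.5, 260. ]), array([  9,   9,  12,  11, 104], dtype=int32))
(array([ 0.4445, -0.3411,  0.2462]), [np.float64(0.36652960227582665), np.float64(0.36652960227507075)])
```

View pics/g3.png

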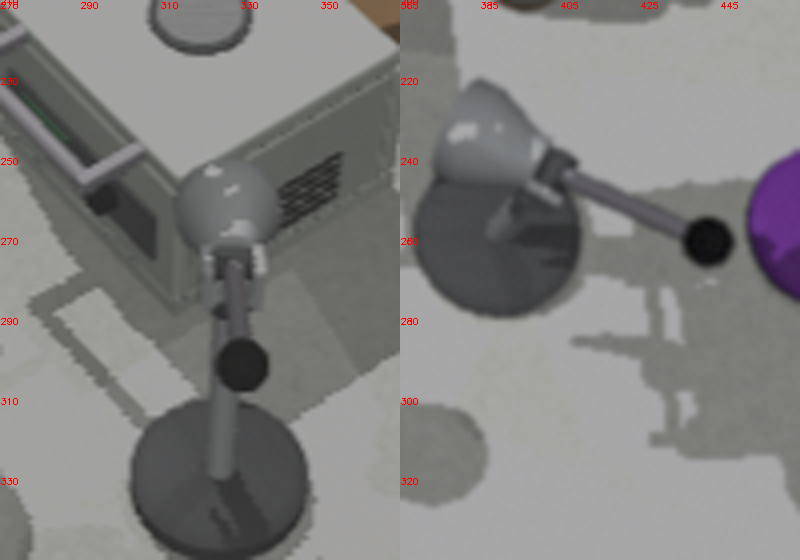

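```bash
python3 - <<'E'
from h import *
from scipy.optimize import least_squares
W=np.array([.6116,-.0334,.142])
for k1,k2 in(((.4026,-.2456,.1952),(.4445,-.3411,.2462)),((.4028,-.2446,.1953),(.4454,-.3403,.2456)),):
    k1,k2=map(np.array,(k1,k2))
    P=least_squares(lambda p:[np.linalg.norm(p-k1)-.09,np.linalg.norm(p-k2)-.09,p[2]-.22],[.486,-.2645,.22]).x
    d=(P-k2)/np.linalg.norm(P-k2);s=(W-P)@d
    print('P',P,'miss',(P+s*d-W)*1e3)
# block and lens from image, triangulated
S=lambda a,b:(270+(a+.5)/4-.5,210+(b+.5)/4-.5)
T=lambda a,b:(365+(a+.5)/4-.5,200+(b+.5)/4-.5)
print('block',tri(S(233,262),T(157,166)))
# rod axis in top: centroid of rod pixels columns
t=cv2.imread('pics/t3.png');s=cv2.imread('pics/s3.png')
g=cv2.cvtColor(t,cv2.COLOR_BGR2GRAY)
for x in range(410,434,3): print(x,g[236:262,x])
for n in('top','side'):
    print(n,[proj(n,np.array([.4450,-.3407,.2459])+f*(W-np.array([.4450,-.3407,.2459]))/np.linalg.norm(W-np.array([.4450,-.3407,.2459]))) for f in(.02,.05,.07,.09,.12,.1515)])
E
```

```text
P [ 0.4867 -0.266   0.22  ] miss [ 4.0483 -3.0199 -2.137 ]
P [ 0.487  -0.2647  0.22  ] miss [ 1.9888 -1.0782  0.0459]
block (array([ 0.4879, -0.2666,  0.223 ]), [np.float64(1.673027436050236), np.float64(1.6730274360498658)])
410 [167 168 167 162 151 152 147 114  93  94  90  83  84 107 125 121 113 108
 107 106  99  88  86  88  93  95]
413 [167 167 166 167 167 167 166 159 132  99  92  92  85  84 119 156 166 163
 156 154 153 150 134 124 124 123]
416 [166 166 166 167 165 166 167 167 159 130  95  91  94  88  82 106 152 166
 167 165 166 167 156 129 120 119]
419 [166 166 167 165 166 166 166 167 168 164 147 111  90  93  91  84  99 141
 164 167 167 166 157 130 120 119]
422 [166 166 167 166 166 167 166 167 166 168 167 157 126  96  93  92  85  87
 118 152 162 161 153 129 125 124]
425 [166 166 166 167 166 166 166 165 166 167 166 156 130 110  92  91  95  89
  81  82 103 117 118 120 120 121]
428 [167 166 166 166 166 166 166 167 167 166 161 139 124 123 115  90  89  96
  92  84  78  91 116 120 120 119]
431 [167 166 166 166 166 166 167 167 167 166 159 131 122 123 124 116 100  90
  92  94  87  79  89 112 120 121]
top [array([432.4283, 256.0544]), array([419.4804, 250.3422]), array([411.0033, 246.6024]), array([402.647 , 242.9158]), array([390.3335, 237.4835]), array([377.6815, 231.9018])]
side [array([329.803 , 294.8875]), array([328.7517, 286.3258]), array([328.0737, 280.8041]), array([327.4132, 275.4247]), array([326.4538, 267.6104]), array([325.4847, 259.7179])]
```

The aim is within about 4 mm: knob, rod and pivot line up with the window. Next I go down over the bar.

Call:
apply_moves:
  increments: "1 0 -45 0 0 0 0.55; 1 0 -45 0 0 0 0.55; 0 0 -45 0 0 0 0.55; 0 0 -30 0 0 0 0.55; 0 0 -25 0 0 0 0.55"
  newtons: 10

```text
time: 7.7
tool_pos: [0.4729, -0.0518, 0.1577]
orientation: [-0.001, 0.663, 0.748, -0.0]
ft_force: [0.2, 0.0, -0.2]
finger_gap: 0.452
```

Call:
apply_moves:
  increments: "0 0 -20 0 0 0 0.55; 0 0 -20 0 0 0 0.55; 0 0 0 0 0 0 0.55"

```text
time: 8.0
tool_pos: [0.4724, -0.0515, 0.1177]
orientation: [-0.002, 0.663, 0.748, -0.001]
ft_force: [-0.1, 0.5, 1.0]
finger_gap: 0.448
```

```bash
python3 - <<'E'
from h import *
st()
a=env.grab_frame('side');b=env.grab_frame('top')
cv2.imwrite('pics/g4.png',np.hstack([cv2.resize(a[180:320,225:365],None,fx=2.8,fy=2.8),cv2.resize(b[160:300,240:380],None,fx=2.8,fy=2.8)]))
E
```

```text
t 8.0 tcp [ 0.4724 -0.0515  0.1177] grasp [ 0.4725 -0.0515  0.1287] z [-0.0038  0.0009 -1.    ] yaz 6.885254757308623 q [-0.2477  0.4354  2.0283 -0.0001  0.6818 -0.3677] F [-0.0735  0.4821  1.0009] gap 0.4483512741478895
```

View pics/g4.png

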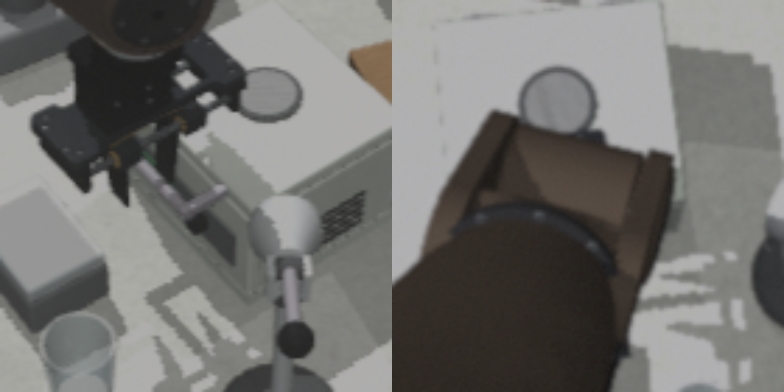

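The bar runs between the two fingers (side crop about (140,170)). Closing.

Call:
apply_moves:
  increments: "0 0 2.5 0 0 0 0.8; 0 0 0 0 0 0 1; 0 0 0 0 0 0 1; 0 0 0 0 0 0 1; 0 0 0 0 0 0 1"
  newtons: 10

```text
time: 8.6
tool_pos: [0.4762, -0.0501, 0.123]
orientation: [0.003, 0.663, 0.749, 0.002]
ft_force: [13.0, 5.5, -3.0]
finger_gap: 0.121
```

Call:
apply_moves:
  increments: "0 0 0 0 0 0 1; 0 0 0 0 0 0 1; 0 0 0 0 0 0 1"

```text
time: 8.9
tool_pos: [0.4762, -0.0501, 0.1229]
orientation: [0.003, 0.663, 0.749, 0.002]
ft_force: [12.4, 6.2, -1.5]
finger_gap: 0.124
```

Call:
apply_moves:
  increments: "2 0.3 0 0 0 0 1; 2 0.3 0 0 0 0 1; 0 0 0 0 0 0 1"

```text
time: 9.2
tool_pos: [0.4762, -0.0499, 0.122]
orientation: [-0.001, 0.662, 0.749, -0.001]
ft_force: [-5.9, -6.5, 3.1]
finger_gap: 0.12
```

```bash
python3 - <<'E'
from h import *
st()
E
```

```text
t 9.2 tcp [ 0.4762 -0.0499  0.122 ] grasp [ 0.4763 -0.0499  0.133 ] z [-0.003  -0.0004 -1.    ] yaz 7.064229562457925 q [-0.2419  0.4319  2.0166 -0.0017  0.696  -0.3639] F [-5.933  -6.4882  3.128 ] gap 0.12011437420470383
```

```bash
python3 - <<'E'
from h import *
u=np.array([np.cos(np.radians(7.1)),np.sin(np.radians(7.1))])
f=lambda t:(lambda a:np.array([*(-.222*np.cos(a)*u),.222*np.sin(a)]))(np.radians(t+1.55))
A=list(range(0,65,4))+[66]
for a,b in zip(A,A[1:]): print(a,b,np.round((f(b)-f(a))*1e3,1))
for a in(66,63,60,57,54,51.5,50): print(a,np.round((f(a)-f(66))*1e3,1))
E
```

```text
0 4 [ 1.   0.1 15.5]
4 8 [ 2.   0.3 15.4]
8 12 [ 3.1  0.4 15.2]
12 16 [ 4.1  0.5 14.9]
16 20 [ 5.1  0.6 14.6]
20 24 [ 6.1  0.8 14.2]
24 28 [ 7.1  0.9 13.7]
28 32 [ 8.   1.  13.2]
32 36 [ 8.9  1.1 12.6]
36 40 [ 9.8  1.2 11.9]
40 44 [10.6  1.3 11.2]
44 48 [11.3  1.4 10.5]
48 52 [12.   1.5  9.6]
52 56 [12.7  1.6  8.8]
56 60 [13.3  1.7  7.9]
60 64 [13.8  1.7  6.9]
64 66 [7.1 0.9 3.1]
66 [0. 0. 0.]
63 [-10.5  -1.3  -4.7]
60 [-20.8  -2.6 -10. ]
57 [-30.8  -3.8 -15.8]
54 [-40.5  -5.  -22.1]
51.5 [-48.3  -6.  -27.8]
50 [-52.9  -6.6 -31.3]
```

Call:
apply_moves:
  increments: "-1.3 -0.2 0 0 0 0 1; 0 0 0 0 0 0 1"

```text
time: 9.4
tool_pos: [0.4762, -0.05, 0.1223]
orientation: [0.0, 0.662, 0.749, 0.0]
ft_force: [-0.2, -2.5, 1.1]
finger_gap: 0.124
```

Call:
apply_moves:
  increments: "0.4 0 7.7 0 0 0 1; 0.6 0.1 7.8 0 0 0 1; 0.9 0.1 7.7 0 0 0 1; 1.1 0.2 7.7 0 0 0 1; 0 0 0 0 0 0 1"

```text
time: 9.9
tool_pos: [0.4792, -0.0496, 0.1542]
orientation: [0.0, 0.662, 0.749, 0.0]
ft_force: [-0.5, -4.1, -2.4]
finger_gap: 0.126
```

```bash
cat >> h.py <<'E'
def lid():
    o,R=st();g=np.array(o['tool_pos'])-.011*R[:,2];b=np.array([.4762,-.05,.1333])
    u=np.array([np.cos(np.radians(7.1)),np.sin(np.radians(7.1))]);x=-.222+(g-b)[:2]@u;z=.006+g[2]-b[2]
    print('theta',np.degrees(np.arctan2(z,-x))-1.55,'r',np.hypot(x,z))
E
python3 -c "from h import *;lid()"
```

```text
t 9.9 tcp [ 0.4792 -0.0496  0.1542] grasp [ 0.4792 -0.0496  0.1652] z [ 0.0006 -0.0005 -1.    ] yaz 7.035086361242624 q [-0.2402  0.3828  1.9805 -0.0005  0.7776 -0.3626] F [-0.4676 -4.1035 -2.4444] gap 0.12593801604935043
theta 8.275284448686488 r 0.22226143880635582
```

Forces are small and the radius is consistent. Carrying on.

Call:
apply_moves:
  increments: "3.1 0.3 15.2 0 0 0 1; 4.1 0.4 14.9 0 0 0 1; 5.1 0.5 14.6 0 0 0 1; 6.1 0.7 14.2 0 0 0 1; 7.1 0.8 13.7 0 0 0 1"

```text
time: 10.4
tool_pos: [0.5034, -0.0466, 0.2265]
orientation: [-0.001, 0.662, 0.749, -0.001]
ft_force: [-4.5, -3.4, -0.8]
finger_gap: 0.12
```

Call:
apply_moves:
  increments: "8 1 13.2 0 0 0 1; 8.9 1.1 12.6 0 0 0 1; 9.8 1.2 11.9 0 0 0 1; 5.2 0.6 5.7 0 0 0 1; 0 0 0 0 0 0 1"

```text
time: 10.9
tool_pos: [0.5348, -0.0429, 0.271]
orientation: [-0.001, 0.662, 0.749, -0.001]
ft_force: [-16.6, -4.7, 14.2]
finger_gap: 0.121
```

```bash
python3 - <<'E'
from h import *
lid()
a=env.grab_frame('side');b=env.grab_frame('top')
cv2.imwrite('pics/g5.png',np.hstack([cv2.resize(a[140:320,225:365],None,fx=2.8,fy=2.8),cv2.resize(b[120:300,240:380],None,fx=2.8,fy=2.8)]))
E
```

```text
t 10.9 tcp [ 0.5348 -0.0429  0.271 ] grasp [ 0.5348 -0.0429  0.282 ] z [-0.0033 -0.0007 -1.    ] yaz 7.047707408007801 q [-0.2025  0.3172  1.7085 -0.0015  1.1189 -0.3248] F [-16.6392  -4.7419  14.1822] gap 0.120679874621976
theta 41.96631700138813 r 0.224712739385063
```

View pics/g5.png

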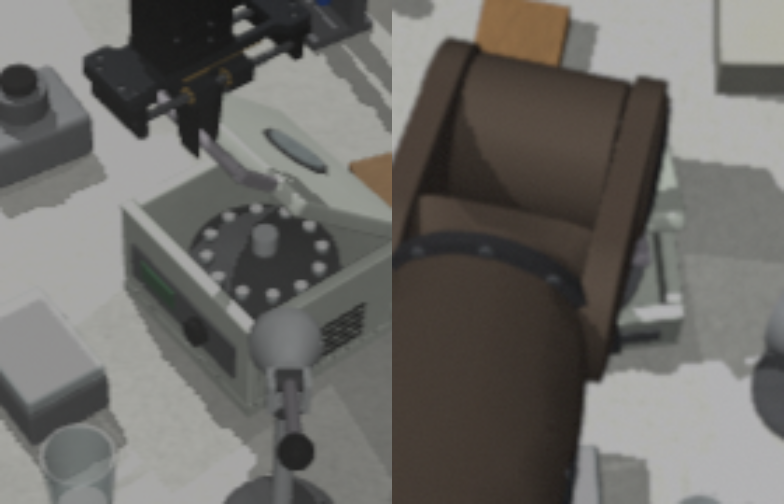

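Lid at about 42 degrees, with the bar clear between the fingers. There is about 22 N of radial force, so my arc is slightly tight. I'll relax it outward.

Call:
apply_moves:
  increments: "-1.6 -0.2 1.5 0 0 0 1; -1.5 -0.2 1.5 0 0 0 1; 0 0 0 0 0 0 1"

```text
time: 11.3
tool_pos: [0.5346, -0.0429, 0.272]
orientation: [0.001, 0.663, 0.749, 0.001]
ft_force: [9.5, -0.1, -8.7]
finger_gap: 0.125
```

```bash
python3 -c "from h import *;lid()"
```

```text
t 11.3 tcp [ 0.5346 -0.0429  0.272 ] grasp [ 0.5345 -0.0429  0.283 ] z [ 0.003   0.0007 -1.    ] yaz 7.010202839933524 q [-0.204   0.3136  1.7113  0.0014  1.1139 -0.3269] F [ 9.5041 -0.1401 -8.6785] gap 0.12503903510542855
theta 42.09881989926013 r 0.22559677124105204
```

Call:
apply_moves:
  increments: "0.8 0.1 -0.8 0 0 0 1; 5.3 0.7 5.4 0 0 0 1; 5.6 0.7 5.2 0 0 0 1; 5.8 0.7 5 0 0 0 1; 0 0 0 0 0 0 1"
  newtons: 14

```text
time: 11.8
tool_pos: [0.5513, -0.0409, 0.2885]
orientation: [0.0, 0.662, 0.749, 0.0]
ft_force: [-6.7, -2.9, 6.6]
finger_gap: 0.122
```

```bash
python3 -c "from h import *;lid()"
```

```text
t 11.8 tcp [ 0.5513 -0.0409  0.2885] grasp [ 0.5513 -0.0409  0.2995] z [ 0.0004 -0.0002 -1.    ] yaz 7.032509707021268 q [-0.1935  0.325   1.6476 -0.0002  1.1686 -0.3162] F [-6.7212 -2.8995  6.6187] gap 0.12225396975506315
theta 48.09248707897807 r 0.22600289466632945
```

Call:
apply_moves:
  increments: "5.2 0.6 5.6 0 0 0 1; 6 0.7 5 0 0 0 1; 6.1 0.8 4.8 0 0 0 1; 6.3 0.8 4.5 0 0 0 1; 0 0 0 0 0 0 1"

```text
time: 12.3
tool_pos: [0.5755, -0.0381, 0.3077]
orientation: [0.001, 0.662, 0.749, 0.0]
ft_force: [-4.4, -2.3, 5.2]
finger_gap: 0.12
```

```bash
python3 -c "from h import *;lid()"
```

```text
t 12.3 tcp [ 0.5755 -0.0381  0.3077] grasp [ 0.5755 -0.0381  0.3187] z [ 0.0013 -0.0002 -1.    ] yaz 7.034622539453141 q [-0.1806  0.3464  1.5628  0.      1.231  -0.3034] F [-4.4139 -2.3397  5.1945] gap 0.1196840981877391
theta 55.92485243959193 r 0.22696578119442662
```

Call:
apply_moves:
  increments: "6.1 0.8 4.8 0 0 0 1; 6.6 0.8 4 0 0 0 1; 6.8 0.8 3.7 0 0 0 1; 6.9 0.9 3.4 0 0 0 1; 0 0 0 0 0 0 1"

```text
time: 12.8
tool_pos: [0.602, -0.0348, 0.3232]
orientation: [0.001, 0.662, 0.749, 0.0]
ft_force: [-1.1, -3.5, 4.0]
finger_gap: 0.121
```

```bash
python3 -c "from h import *;lid()"
```

```text
t 12.8 tcp [ 0.602  -0.0348  0.3232] grasp [ 0.602  -0.0348  0.3342] z [ 0.0014 -0.0002 -1.    ] yaz 7.030479739763207 q [-0.1673  0.377   1.4743  0.0001  1.2888 -0.29  ] F [-1.0579 -3.4919  3.9913] gap 0.12070713459059898
theta 63.7223616953995 r 0.2278015238750955
```

One more step to be clearly past balance, with an image check of the lid angle.

Call:
apply_moves:
  increments: "7 0.9 3.3 0 0 0 1; 0 0 0 0 0 0 1; 0 0 0 0 0 0 1"

```text
time: 13.1
tool_pos: [0.608, -0.034, 0.3261]
orientation: [0.0, 0.662, 0.749, 0.0]
ft_force: [-0.7, -3.7, 2.9]
finger_gap: 0.122
```

```bash
python3 - <<'E'
from h import *
lid()
a=env.grab_frame('side');b=env.grab_frame('top');cv2.imwrite('pics/s6.png',a);cv2.imwrite('pics/t6.png',b)
c=cv2.resize(a[100:250,240:400],None,fx=5,fy=5-1,interpolation=cv2.INTER_CUBIC)
u=np.array([np.cos(np.radians(7.1)),np.sin(np.radians(7.1)),0]);v=np.array([-u[1],u[0],0]);H=np.array([.6965,-.0226,.125])
# predicted bar end (-y side) for angles, drawn as small marks
for t in range(56,77,2):
    k=np.radians(t+1.55);X=H+.222*(-np.cos(k)*u+np.sin(k)*np.array([0,0,1]))-.0615*v
    p=proj('side',X)-[240,100];cv2.circle(c,(int((p[0]+.5)*5),int((p[1]+.5)*4)),2,(0,0,255) if t%10 else (255,0,0),-1)
cv2.imwrite('pics/g6.png',c)
E
```

```text
t 13.1 tcp [ 0.608  -0.034   0.3261] grasp [ 0.608  -0.034   0.3371] z [ 0.0005 -0.0002 -1.    ] yaz 7.022634518058784 q [-0.1643  0.3851  1.4542 -0.0001  1.3018 -0.2868] F [-0.7227 -3.7146  2.8859] gap 0.12238926330153829
theta 65.40486236202803 r 0.22796216939294708
```

View pics/g6.png

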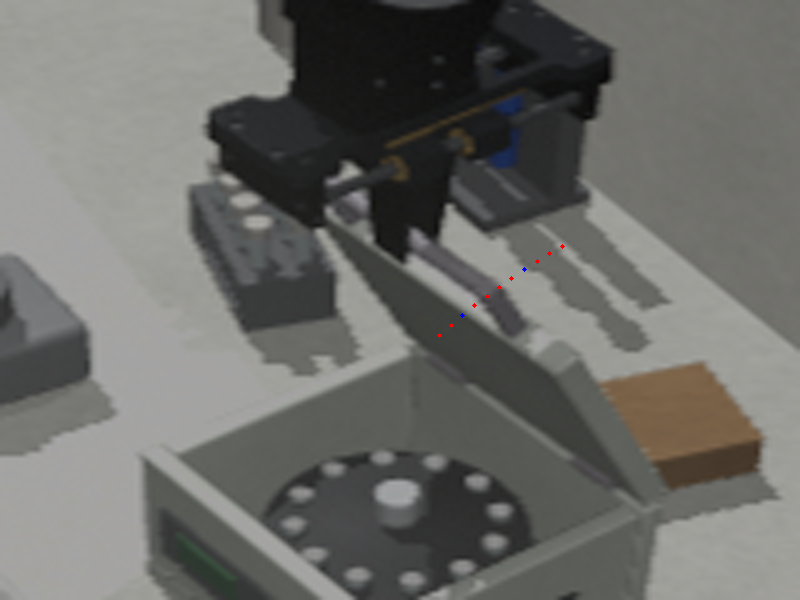

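The bar's near corner at crop (498,285) lies on the 66-degree mark, agreeing with the arm's 65.4. The lid is past balance and held. Now back down.

Call:
apply_moves:
  increments: "-7 -0.9 -3.3 0 0 0 1; -6.9 -0.9 -3.4 0 0 0 1; -6.8 -0.8 -3.7 0 0 0 1; -6.6 -0.8 -4 0 0 0 1; -6.1 -0.8 -4.8 0 0 0 1"

```text
time: 13.7
tool_pos: [0.5736, -0.0379, 0.3066]
orientation: [-0.0, 0.662, 0.749, 0.0]
ft_force: [-4.5, 1.0, 6.2]
finger_gap: 0.121
```

Call:
apply_moves:
  increments: "-6.3 -0.8 -4.6 0 0 0 1; -6.1 -0.7 -4.8 0 0 0 1; -4.6 -0.5 -3.9 0 0 0 1; 0 0 0 0 0 0 1; 0 0 0 0 0 0 1"

```text
time: 14.2
tool_pos: [0.5565, -0.0398, 0.2932]
orientation: [-0.001, 0.662, 0.749, -0.0]
ft_force: [-6.2, 1.0, 4.8]
finger_gap: 0.117
```

```bash
python3 - <<'E'
from h import *
lid()
a=env.grab_frame('side');b=env.grab_frame('top');cv2.imwrite('pics/s7.png',a);cv2.imwrite('pics/t7.png',b)
c=cv2.resize(a[130:310,240:400],None,fx=5,fy=3.3,interpolation=cv2.INTER_CUBIC)
u=np.array([np.cos(np.radians(7.1)),np.sin(np.radians(7.1)),0]);v=np.array([-u[1],u[0],0]);H=np.array([.6965,-.0226,.125])
for t in range(40,63,2):
    k=np.radians(t+1.55);X=H+.222*(-np.cos(k)*u+np.sin(k)*np.array([0,0,1]))-.0615*v
    p=proj('side',X)-[240,130];cv2.circle(c,(int((p[0]+.5)*5),int((p[1]+.5)*3.3)),2,(0,0,255) if t%10 else (255,0,0),-1)
cv2.imwrite('pics/g7.png',c)
K=np.array([.4450,-.3407,.2459])
for n,im in(('side',a),('top',b)): print(knobpix(im,*np.round(proj(n,K)).astype(int)))
E
```

```text
t 14.2 tcp [ 0.5565 -0.0398  0.2932] grasp [ 0.5565 -0.0398  0.3042] z [-0.0016  0.0007 -1.    ] yaz 7.0224252177808495 q [-0.19    0.3298  1.6274  0.0004  1.1862 -0.3127] F [-6.196   1.0335  4.7501] gap 0.11739961700494508
theta 49.89173148617909 r 0.22624732738754028
(array([330.2377, 300.9918]), array([  8,   8,  12,  13, 122], dtype=int32))
(array([441.5248, 260.0495]), array([  9,   9,  12,  11, 101], dtype=int32))
```

View pics/g7.png

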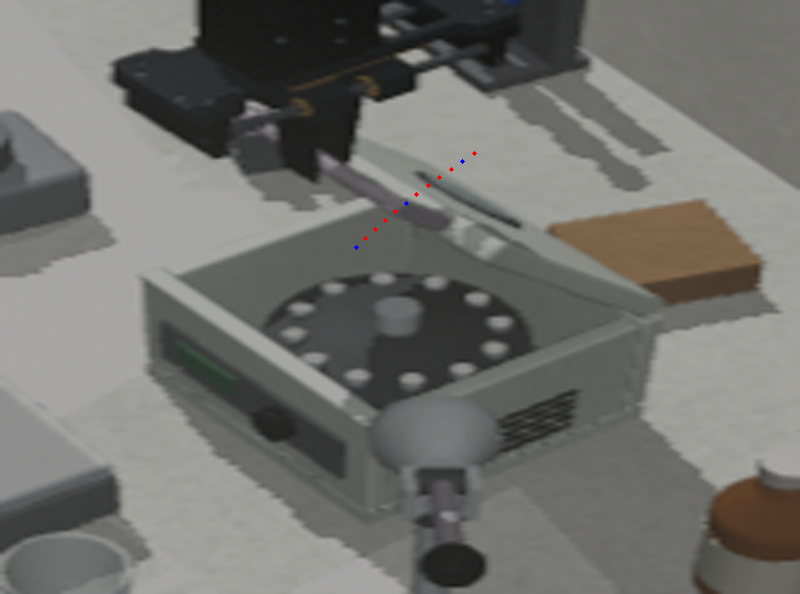

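```bash
python3 -c "
from rig import env
print(env.finish_job())"
```

```text
the job is handed in; nothing more can be done
None
```

I aimed the lamp at the lid's window first. Then I gripped the lid bar, raised the lid to about 65–66 degrees, and brought it back down without letting go. I handed the job in while holding it at about 50 degrees; the clock read 14.2 s at the last move.

- **Lid angle:** the arm's position gave 49.9 degrees, and the last picture had the bar's corner at the 50-degree mark. Residual force on the tool was about 8 N and the bar was still gripped.
- **Lamp aim:** it misses the middle of the window by about 2–6 mm, judged from two knob positions and the rod's line in the top view. A rougher reading from the head's outline in the top view suggested about 12 mm. The knob was in the same place in the last pictures as when I released it.
- **Radial force:** the arc I first planned was a little tight. This gave a brief radial force of about 22 N at 42 degrees, which I relaxed. The bar may have slid about 5 mm along the pads, so the arm's angle reading could be about a degree off.
- **Other things on the bench:** I saw no contact with any of them, but I did not measure their positions again at the end.

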